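# Make up a soldering kit and a marking kit

### The job

Make up two kits from the stock standing between the two grey trays: the reel of solder, the flux bottle and one roll of labels go into the tray with three pockets, the hand stamp and the other roll of labels into the tray with two pockets. Put one thing in each pocket, whichever pocket you like, standing upright (reel and rolls lying flat, as they do now) on the pocket's floor. Leave the spare knob, the memory stick and the connector block where they are.

Things in the scene. Friction and masses are not known exactly. Their poses are not given: they have to be found in the camera images.
- tray_three: grey kit tray with three pockets in a row, 222 x 76 mm, fixed on the belt left or right of the stock; the row runs away from the robot (yaw within 0.1 of 0). Pockets 70 x 70 mm clear; floor 3 mm thick, walls 3 mm thick, rims 10 mm above the belt. Origin: centre of its underside; x along the row; pocket centres at x = -73, 0 and +73 mm, y = 0.
- tray_two: grey kit tray with two pockets in a row, 149 x 76 mm, fixed on the belt left or right of the stock; the row runs away from the robot (yaw within 0.1 of 0). Pockets 70 x 70 mm clear; floor 3 mm thick, walls 3 mm thick, rims 10 mm above the belt. Origin: centre of its underside; x along the row; pocket centres at x = -36.5 and +36.5 mm, y = 0.
- solder_reel: reel of solder wire standing on one flange: blue flanges 52 mm in diameter and 2 mm thick at top and bottom, wound core 40 mm in diameter between them, 36 mm high, up to 0.4 kg. Origin: centre of its underside, z along its axis. Can be held across the flanges or by the top flange alone; too wide for fingers to reach down beside it inside a pocket.
- flux: small round flux bottle with a dark screw cap, standing upright: body 30 mm in diameter up to 42 mm, 58 mm high in all. Origin: centre of its underside, z up its axis.
- roll_1: roll of white blank labels (first), lying flat (bore upright), 50 mm in diameter and 30 mm high. The two rolls are alike and interchangeable. Origin: centre of its underside, z along the bore. Too wide for fingers to reach down beside it inside a pocket: hold it by its upper half, at least 12 mm above its foot.
- roll_2: roll of white blank labels (second), lying flat (bore upright), 50 mm in diameter and 30 mm high. The two rolls are alike and interchangeable. Origin: centre of its underside, z along the bore. Too wide for fingers to reach down beside it inside a pocket: hold it by its upper half, at least 12 mm above its foot.
- stamp: hand stamp standing on its foot: foot 22 x 42 mm (long along its y) and 12 mm high, above it a round handle, at most 24 mm in diameter and narrower at the neck, 65 mm high in all. Origin: centre of its underside, z up. Hold it by the handle's thick upper end, about 50 mm up.
- knob: spare instrument knob, 24 mm in diameter, 16 mm high, standing among the stock; belongs to no kit and stays. Origin: centre of its underside.
- stick: memory stick, 17 x 52 x 8 mm, lying lengthways between the stock; stays. Origin: centre of its underside, y along its length.
- plug: grey connector block with pins, 11 x 34 x 14 mm, lying lengthways between the stock; stays. Origin: centre of its underside, y along its length. All stock has 25 mm of free belt on its near and far sides.
There are look-alikes about, which are no part of the job. What is shaped like the roll_1 but green or orange is not meant.

How it is judged:
By the outcome, as a careful person would: the job done as asked, in the order asked, and still so for the second after the job is handed in, with the robot touching nothing.
It also fails if it takes over 109 s, if anything falls off the work surface, if the arm or the gripper's body presses on something with over 40 N, if the wrist force passes 120 N, or if a joint passes its speed limit or range.

### The arm

A 6-joint arm with a two-finger parallel gripper is mounted at the origin on a cart in front of the work surface, level with it; the furniture and walls round the work are solid. World frame = base frame: x ahead of the robot, y to its left, z up, the work surface at z = 0. Lengths are in mm, angles in degrees, forces in N, time in s.
With the tool pointing down it reaches from about 300 to 875 mm from the base axis. Payload 6.4 kg.
Tool frame: the origin (TCP) lies at the very end of the fingers, on their centre line; the grasp point (between the pads) lies 19 mm behind it; z points along the fingers, y is the line along which they close (so a half turn about z gives the same grasp; the last joint's range is limited). The gripper opens to 85 mm and grips with 20 to 120 N. Pads are 22 mm wide; open, the fingers measure 114 mm over their backs; the gripper's body (76 mm by 85 mm) begins 54 mm behind the grasp point. The pads swing forward as they close: fully open they stand 13 mm farther back than shut.
Start: joints at [55.903, 10.359, 92.074, -0, 77.567, -11.82], TCP at [217.96, 532.104, 231.288] pointing down, gripper open.
Joint ranges: [-171.53, 171.53], [-51.25, 118.39], [17.06, 147.69], [-65.23, 245.23], [0, 150.52], [-178.68, 178.68]. Speed limits (degrees/s): [147.25, 147.25, 172.46, 180, 180, 180].

### API

Orientations are given as a 3x3 rotation matrix whose columns are the frame's x, y, z axes.
In Python, from plant import observe, get_image, get_calibration, hand_in gives the robot as it stands.
- The arm moves only by the shell command python3 -m creep 'ROWS' [FORCE]. ROWS is JSON, a list of rows, each an object of numbers: "tx", "ty", "tz": the shift along the world's x, y, z scaled (see below); "ax", "ay", "az": the turn, a rotation vector about the world's x, y, z scaled (see below); "gripper": the closure, from 0 (fully open) to 1 (shut). In form: [{"tx": .., "ty": .., "tz": .., "ax": .., "ay": .., "az": .., "gripper": ..}, ...]. A call has 1 to 12 rows; each row is the pose to reach, as a shift and turn from the pose commanded when the call began; what a row does not reach only later rows make up. The controller multiplies each number of a shift by 0.1 m and each number of a turn by 90 degrees. A row lasts 1/12 s, in which the tool goes at most 41.7 mm and 7.16 degrees, less where a joint would pass 70% of its speed; a pose out of reach is approached as far as the arm can. A call with a number of a shift or a turn outside -1 to 1 is refused whole. A call with a gripper value outside its range is refused whole. The fingers move at their own pace and stop on an object; FORCE is the grip in N (left out, the last holds). Time passes only in rows, so rows that repeat a pose let the fingers close. It gives the time, the measured TCP pose, the force, the opening and the grip force at its end, in the units of the state.
- observe(): the state, without advancing time (a new reading comes with each control period).
- get_image(name): name is "side" or "top" or "wrist"; returns the picture (400x640x3 uint8, red, green, blue); there is no depth.
- get_calibration(name): a dict with "fx", "fy", "cx", "cy" (pixels), "k1" (the pictures are not rectified: a ray, as slopes to the right and down, at radius r is drawn at 1 + k1 r^2 times it, then the intrinsics apply), "R" (3x3) and "t" (3): a world point X has camera coordinates R X + t; the wrist camera has in their place "T_tool_cam" (4x4, takes a point from camera to tool coordinates, whose origin is the TCP and whose axes are the flange's). Camera axes: x right, y down, z forward; pixel columns grow to the right and rows downward; lengths in mm; the calibration is good to about 2 mm. A picture is of the moment at which its call begins: read the wrist's pose just before it. get_calibration takes no time and is no camera call.
- hand_in(): hands the job in; it is judged then, once.
The state is a dict: "time_s": time; "qpos": joint angles; "joint_velocities": joint speeds; "effort": joint torques, N m; "eef_pos": TCP position; "ee_rot": TCP orientation; "force": force on the tool from outside, world axes, zero at the start; "moment": the same for the moment, N m; "gripper_width": finger opening in mm; "grip_force": force on a finger pad.
Only numpy, scipy, OpenCV 4.12 (cv2) and the standard library are available. Lean on these libraries where they do the work, as an engineer would, in place of code of your own. Each camera call takes 0.05 s, during which the arm holds its last target. There are 200 camera calls.

## Working session

There is one attempt and no reset: what is moved stays moved. The work goes in short steps, Python scripts to look and compute and a shell command to move; the robot and the scene stay as the last step left them, time stands still between calls to the robot, and variables do not carry over. Pictures are saved under pics/ and viewed, at most 14 in all, crops included, and the job is handed in when it is done.

```bash
ls; mkdir -p pics; cat > h.py <<'E'
import numpy as np,cv2
from plant import observe,get_image,get_calibration
def cam(name,st=None):
    c=get_calibration(name)
    if 'R' in c: return c,np.array(c['R']),np.array(c['t'])
    st=st or observe(); T=np.array(c['T_tool_cam']);Rw=np.array(st['ee_rot']);p=np.array(st['eef_pos'])
    Rc=Rw@T[:3,:3];o=Rw@T[:3,3]+p
    return c,Rc.T,-Rc.T@o
def ray(C,u,v):
    c,R,t=C
    K=np.array([[c['fx'],0,c['cx']],[0,c['fy'],c['cy']],[0,0,1.]])
    p=cv2.undistortPoints(np.array([[[u,v]]],float),K,np.array([c['k1'],0,0,0.]))[0,0]
    return -R.T@t, R.T@np.array([p[0],p[1],1])
def pl(C,u,v,z):
    o,d=ray(C,u,v); return o+d*(z-o[2])/d[2]
def proj(C,X):
    c,R,t=C;q=R@np.array(X)+t;x,y=q[:2]/q[2];k=1+c['k1']*(x*x+y*y)
    return c['fx']*x*k+c['cx'],c['fy']*y*k+c['cy']
def snap(name,fn):
    st=observe(); im=get_image(name); cv2.imwrite('pics/'+fn,cv2.cvtColor(im,cv2.COLOR_RGB2BGR)); return im,cam(name,st)
E
python3 - <<'E'
from h import *
for n in('top','side','wrist'):
    im,C=snap(n,n+'0.png');print(n,C[0]['fx'],-C[1].T@C[2])
s=observe();print(s['time_s'],s['ee_rot'],s['gripper_width'],s['force'])
E
```

```text
pics
top 400.2946504094296 [521.28895119  52.42890668 869.27319277]
side 476.58894558935333 [459.95179634 674.60758647 602.36287418]
wrist 318.35551463852875 [151.17068661 559.57258305 373.11854911]
0.15 [[-9.25383097e-01  3.79032377e-01 -7.62500050e-04]
 [ 3.79033050e-01  9.25382408e-01 -1.15998701e-03]
 [ 2.65931499e-04 -1.36244509e-03 -9.99999037e-01]] 85.37448549750191 [-0.94418329 -0.01415193  0.17684067]
```

View pics/top0.png

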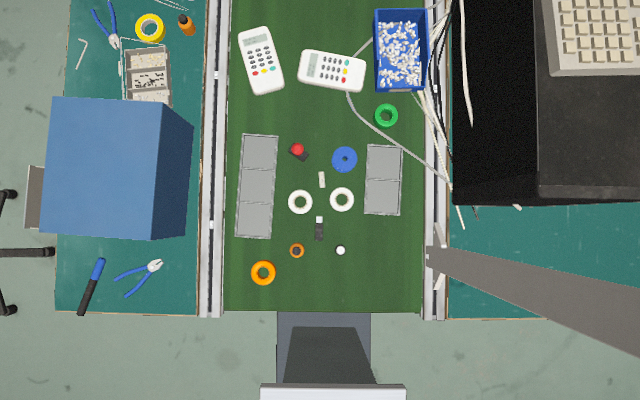

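View pics/side0.png

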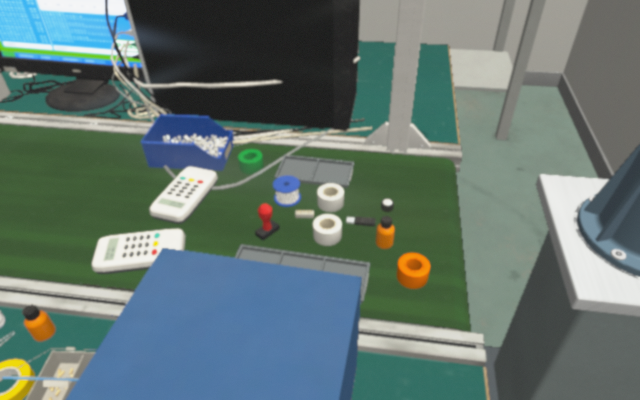

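Top view: tray_three at (257,186), tray_two at (384,180), reel (344,159), stamp (298,150), white rolls (300,202) and (342,199), flux (297,250), knob (340,250), stick (319,228), plug (321,180).

Possible confusions:
- **Rolls:** orange roll (262,272), green roll (386,115) and yellow tape (149,28) are not meant. The two white ones are.
- **Flux:** another orange bottle at (187,24) lies off the belt. The one at (297,250), side (385,234), is among the stock.

Next I measure and take a close crop.

```bash
cat > m.py <<'E'
from h import *
im=cv2.cvtColor(cv2.imread('pics/top0.png'),cv2.COLOR_BGR2RGB);C=cam('top')
hsv=cv2.cvtColor(im,cv2.COLOR_RGB2HSV);S,V,H=hsv[...,1],hsv[...,2],hsv[...,0]
def blob(m,box,z,n):
    x0,y0,x1,y1=box;mm=np.zeros(m.shape,np.uint8);mm[y0:y1,x0:x1]=m[y0:y1,x0:x1]
    k,l,s,ce=cv2.connectedComponentsWithStats(mm.astype(np.uint8))
    i=1+np.argmax(s[1:,4]);p=(l==i).astype(np.uint8)
    cs=max(cv2.findContours(p,0,2)[0],key=cv2.contourArea)
    r=cv2.minAreaRect(cs); (u,v),rad=cv2.minEnclosingCircle(cs)
    print(n,'px',np.round((u,v),1),'xyz',pl(C,u,v,z).round(1),'rectc',pl(C,*r[0],z).round(1)[:2],'wh',np.round(r[1],1),round(r[2],1))
    w=[pl(C,*q,z)[:2] for q in cv2.boxPoints(r)]; print('   corners',np.round(w).tolist())
white=(S<60)&(V>150)
blob(white,(280,185,320,220),30,'rollA');blob(white,(325,183,362,216),30,'rollB')
blob((H>100)&(H<130)&(S>100),(325,140,365,180),36,'reel')
blob(((H<10)|(H>170))&(S>120),(285,138,312,162),53,'stamp handle')
blob((V<70)&(S<120),(285,138,315,168),12,'stampfoot dark')
blob((H<25)&(S>120),(285,240,308,262),42,'flux')
blob(white,(330,240,350,260),16,'knob')
g=(S<50)&(V>100)
blob(g,(228,125,285,245),10,'tray3');blob(g,(358,138,408,220),10,'tray2')
E
python3 m.py; python3 - <<'E'
import cv2
a=cv2.imread('pics/top0.png')[120:290,225:415]
cv2.imwrite('pics/crop.png',cv2.resize(a,(665,595),interpolation=cv2.INTER_CUBIC))
E
```

```text
rollA px [299.6 201.6] xyz [551.5  75.7  30. ] rectc [551.7  74.9] wh [23. 24.] 90.0
   corners [[575.0, 101.0], [576.0, 50.0], [528.0, 49.0], [527.0, 100.0]]
rollB px [341.3 199. ] xyz [558.5 -11.7  30. ] rectc [558.5 -12.1] wh [24. 23.] 90.0
   corners [[583.0, 12.0], [584.0, -36.0], [534.0, -37.0], [533.0, 12.0]]
reel px [344.3 159.3] xyz [641.7 -16.2  36. ] rectc [642.3 -16.7] wh [26. 25.] 90.0
   corners [[669.0, 10.0], [670.0, -43.0], [615.0, -43.0], [614.0, 9.0]]
stamp handle px [296.8 148.9] xyz [658.7  83.   53. ] rectc [658.5  82.6] wh [12. 12.] 90.0
   corners [[671.0, 95.0], [671.0, 70.0], [646.0, 70.0], [646.0, 95.0]]
stampfoot dark px [297. 154.] xyz [654.6  83.9  12. ] rectc [649.3  85.5] wh [19.   5.1] 18.4
   corners [[650.0, 107.0], [661.0, 103.0], [648.0, 64.0], [638.0, 68.0]]
flux px [296.5 249.7] xyz [451.9  79.9  42. ] rectc [451.2  79.9] wh [14.8 14.8] 45.0
   corners [[451.0, 102.0], [473.0, 80.0], [452.0, 58.0], [430.0, 80.0]]
knob px [340.2 249.8] xyz [450.9 -12.1  16. ] rectc [450.5 -11.7] wh [8. 8.] 90.0
   corners [[459.0, -3.0], [459.0, -20.0], [442.0, -20.0], [442.0, -3.0]]
tray3 px [255.5 185.5] xyz [585.1 171.8  10. ] rectc [584.4 170.9] wh [ 37.4 104.6] 4.4
   corners [[475.0, 217.0], [700.0, 206.0], [695.0, 125.0], [470.0, 137.0]]
tray2 px [383.6 177.7] xyz [ 607.2 -104.1   10. ] rectc [ 610.2 -106.8] wh [40.5 77.4] 4.4
   corners [[529.0, -58.0], [697.0, -68.0], [692.0, -157.0], [524.0, -145.0]]
```

View pics/crop.png

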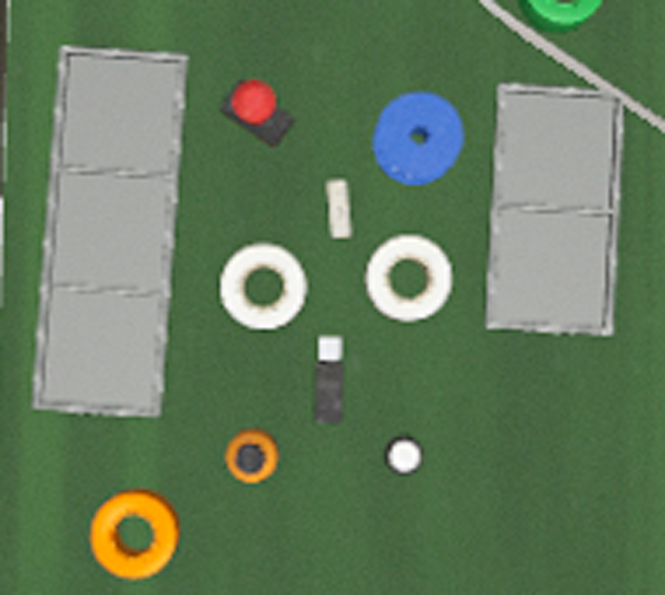

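```bash
python3 -m creep '[{"tx":0.3,"ty":-1,"az":-0.15},{"tx":0.3,"ty":-1,"az":-0.15},{"tx":0.3,"ty":-1,"az":-0.15}]' 60
python3 -m creep '[{"tx":0.4,"ty":-1,"az":-0.15},{"tx":0.4,"ty":-1,"az":-0.15},{"tx":0.4,"ty":-1,"az":-0.15}]'
python3 -m creep '[{"tx":0.6,"ty":-1,"az":-0.15},{"tx":0.6,"ty":-1,"az":-0.15},{"tx":0.6,"ty":-1,"az":-0.15}]'
python3 -m creep '[{"tx":0.8,"ty":-1,"az":-0.15},{"tx":0.8,"ty":-1,"az":-0.15},{"tx":0.8,"ty":-1,"az":-0.15}]'
python3 -m creep '[{"tx":0.9,"ty":-1,"az":-0.15},{"tx":0.9,"ty":-1,"az":-0.15},{"tx":0.9,"ty":-1,"az":-0.15},{"tx":0.9,"ty":-1,"az":-0.15}]'
python3 - <<'E'
from h import *
im,C=snap('wrist','w1.png')
s=observe();print(s['time_s'],np.round(s['eef_pos'],1),np.round(s['ee_rot'],3).tolist(),np.round(s['qpos'],1),-C[1].T@C[2])
E
```

```text
0.2 [217.8 531.8 230.7] [[-0.925, 0.379, -0.001], [0.379, 0.925, -0.001], [0.0, -0.001, -1.0]] [ 55.9  10.4  92.1   0.   77.6 -11.8] [151.20018076 559.62154807 373.22222078]validation failed for argument at $[0]...
validation failed for argument at $[0]...
validation failed for argument at $[0]...
validation failed for argument at $[0]...
validation failed for argument at $[0]...
```

View pics/w1.png

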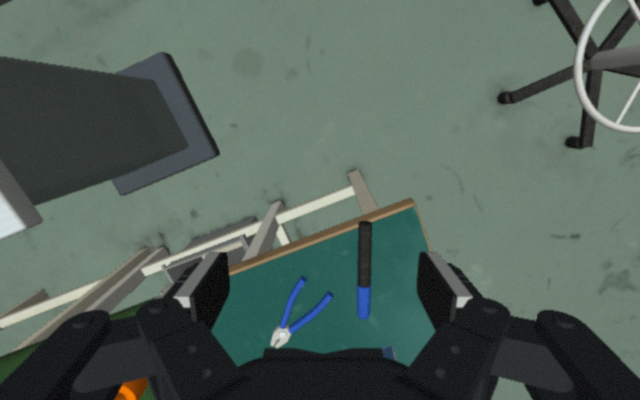

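The rows were refused, so nothing moved. The picture only shows the start pose. I'll retry with all fields given.

```bash
python3 -m creep '[{"tx":0.3,"ty":-1,"tz":0,"ax":0,"ay":0,"az":-0.15,"gripper":0},{"tx":0.3,"ty":-1,"tz":0,"ax":0,"ay":0,"az":-0.15,"gripper":0},{"tx":0.3,"ty":-1,"tz":0,"ax":0,"ay":0,"az":-0.15,"gripper":0}]' 60
```

```text
time_s: 0.45
eef_pos: [247.9, 429.2, 230.3]
ee_rot: [[-0.808, 0.589, -0.001], [0.589, 0.808, -0.003], [-0.001, -0.003, -1.0]]
force: [1.1, 1.0, 0.9]
gripper_width: 85.6
grip_force: 0.0
```

```bash
python3 -m creep '[{"tx":0.5,"ty":-1,"tz":0,"ax":0,"ay":0,"az":-0.15,"gripper":0},{"tx":0.5,"ty":-1,"tz":0,"ax":0,"ay":0,"az":-0.15,"gripper":0},{"tx":0.5,"ty":-1,"tz":0,"ax":0,"ay":0,"az":-0.15,"gripper":0}]' |head -2
python3 -m creep '[{"tx":0.7,"ty":-1,"tz":0,"ax":0,"ay":0,"az":-0.15,"gripper":0},{"tx":0.7,"ty":-1,"tz":0,"ax":0,"ay":0,"az":-0.15,"gripper":0},{"tx":0.7,"ty":-1,"tz":0,"ax":0,"ay":0,"az":-0.15,"gripper":0},{"tx":0.7,"ty":-1,"tz":0,"ax":0,"ay":0,"az":-0.15,"gripper":0}]'|head -2
python3 -m creep '[{"tx":1,"ty":-1,"tz":0.3,"ax":0,"ay":0,"az":-0.15,"gripper":0},{"tx":1,"ty":-1,"tz":0.3,"ax":0,"ay":0,"az":-0.15,"gripper":0},{"tx":1,"ty":-1,"tz":0.3,"ax":0,"ay":0,"az":-0.15,"gripper":0},{"tx":1,"ty":-1,"tz":0.3,"ax":0,"ay":0,"az":-0.15,"gripper":0}]'|head -2
python3 -m creep '[{"tx":1,"ty":-1,"tz":0.3,"ax":0,"ay":0,"az":-0.152,"gripper":0},{"tx":1,"ty":-1,"tz":0.3,"ax":0,"ay":0,"az":-0.152,"gripper":0},{"tx":1,"ty":-1,"tz":0.3,"ax":0,"ay":0,"az":-0.152,"gripper":0},{"tx":1,"ty":-1,"tz":0.3,"ax":0,"ay":0,"az":-0.152,"gripper":0},{"tx":1,"ty":-1,"tz":0.3,"ax":0,"ay":0,"az":-0.152,"gripper":0}]'
python3 - <<'E'
from h import *
im,C=snap('wrist','w2.png')
s=observe();print(s['time_s'],np.round(s['eef_pos'],1),np.round(s['ee_rot'],3).tolist(),np.round(s['qpos'],1),-C[1].T@C[2])
np.savez('w2.npz',R=C[1],t=C[2])
E
```

```text
time_s: 0.7
eef_pos: [298.5, 329.7, 231.1]
time_s: 1.03
eef_pos: [371.5, 227.2, 231.6]
time_s: 1.37
eef_pos: [470.9, 129.4, 262.5]
time_s: 1.78
eef_pos: [570.7, 29.0, 291.8]
ee_rot: [[0.003, 1.0, 0.002], [1.0, -0.003, -0.001], [-0.001, 0.002, -1.0]]
force: [-1.2, 1.3, -0.5]
gripper_width: 85.7
grip_force: 0.0
1.8333 [568.9  30.9 291. ] [[0.002, 1.0, -0.0], [1.0, -0.002, 0.0], [0.0, -0.0, -1.0]] [-8.8  7.2 88.8  0.  84.1 -8.7] [570.4044002  101.41623526 434.34338505]
```

View pics/w2.png

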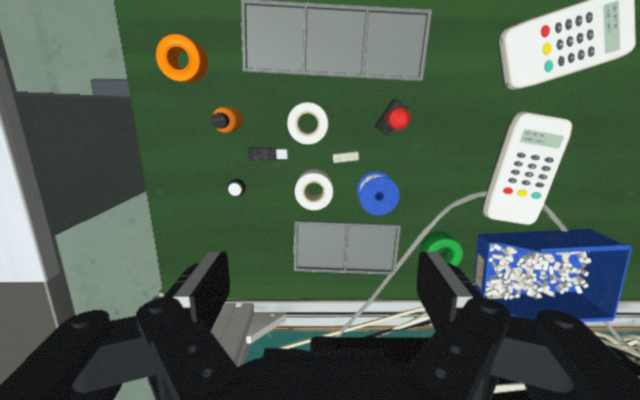

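Wrist view, with +x right and +y up: both trays, white rolls (307,123) and (314,190), reel (379,194), stamp (399,118), flux (227,120), orange roll (181,58), green roll (442,250). It agrees with the choice made from the top view.

```bash
cat > m2.py <<'E'
from h import *
im=cv2.cvtColor(cv2.imread('pics/w2.png'),cv2.COLOR_BGR2RGB)
d=np.load('w2.npz');C=(get_calibration('wrist'),d['R'],d['t']);Ct=cam('top')
hsv=cv2.cvtColor(im,cv2.COLOR_RGB2HSV);S,V,H=hsv[...,1],hsv[...,2],hsv[...,0]
def blob(m,box,z,n):
    x0,y0,x1,y1=box;mm=np.zeros(m.shape,np.uint8);mm[y0:y1,x0:x1]=m[y0:y1,x0:x1]
    k,l,s,ce=cv2.connectedComponentsWithStats(mm)
    p=(l==1+np.argmax(s[1:,4])).astype(np.uint8)
    cs=max(cv2.findContours(p,0,2)[0],key=cv2.contourArea)
    r=cv2.minAreaRect(cs);(u,v),rad=cv2.minEnclosingCircle(cs)
    w=np.array([pl(C,*q,z)[:2] for q in cv2.boxPoints(r)])
    print(n,np.round((u,v,rad),1),'circ',pl(C,u,v,z).round(1)[:2],'rect',pl(C,*r[0],z).round(1)[:2],'ang',round(r[2],1),'corners',w.round().tolist())
white=(S<60)&(V>150)
blob(white,(280,95,335,150),30,'rollA');blob(white,(290,165,338,215),30,'rollB')
blob((H>100)&(H<130)&(S>100),(350,165,410,220),36,'reel')
blob(((H<10)|(H>170))&(S>120),(375,95,420,140),53,'handle')
blob((V<75)&(S<120),(370,95,420,140),12,'foot')
blob((V<80)&(S<140),(205,105,230,135),55,'fluxcap')
g=(S<50)&(V>85)
blob(g,(288,215,405,278),10,'tray2')
def tray(n,px,C):
    w=np.array([pl(C,*q,10)[:2] for q in px]);a=(w[1]+w[2]-w[0]-w[3])/2
    print(n,'c',w.mean(0).round(1),'len',np.hypot(*a).round(1),'wid',np.hypot(*((w[0]+w[1]-w[2]-w[3])/2)).round(1),'yaw',np.arctan2(a[1],a[0]).round(3))
o=lambda L:[(225+a/3.5-.35,120+b/3.5-.35) for a,b in L]
tray('t3 top',o([(35,408),(62,46),(187,57),(160,415)]),Ct)
tray('t2 top',o([(487,327),(498,84),(623,95),(612,333)]),Ct)
tray('t2 wrist',[(294,222),(400,226),(397,273),(293,271)],C)
tray('t3 wrist',[(246,0),(432,10),(424,80),(242,72)],C)
E
python3 m2.py
```

```text
rollA [307.4 122.9  21.1] circ [552.   79.6] rect [551.4  79.5] ang 90.0 corners [[528.0, 104.0], [576.0, 104.0], [576.0, 54.0], [526.0, 54.0]]
rollB [313.5 190.8  19.4] circ [558.4  -7.4] rect [558.5  -7.6] ang 90.0 corners [[535.0, 17.0], [583.0, 16.0], [583.0, -33.0], [533.0, -32.0]]
reel [377.5 192.5  22.6] circ [641.7  -8.3] rect [640.7  -9.3] ang 45.0 corners [[601.0, -7.0], [637.0, 30.0], [680.0, -12.0], [645.0, -51.0]]
handle [397.9 117.5  12.2] circ [658.1  86.6] rect [658.7  85.7] ang 63.4 corners [[641.0, 91.0], [664.0, 102.0], [677.0, 81.0], [653.0, 69.0]]
foot [391.  116.5  19.5] circ [658.6  86.2] rect [657.8  86.5] ang 34.3 corners [[635.0, 75.0], [659.0, 112.0], [681.0, 98.0], [657.0, 60.0]]
fluxcap [218.2 121.1  10.1] circ [449.9  83.2] rect [451.1  83.9] ang 81.9 corners [[440.0, 91.0], [461.0, 94.0], [462.0, 77.0], [441.0, 74.0]]
tray2 [347.2 246.6  58.6] circ [605.9 -97. ] rect [ 607.9 -100.7] ang 2.1 corners [[524.0, -140.0], [529.0, -56.0], [688.0, -63.0], [691.0, -148.0]]
t3 top c [585.1 170.1] len 222.5 wid 77.2 yaw -0.051
t2 top c [ 603.4 -103.5] len 149.4 wid 77.9 yaw -0.036
t2 wrist c [ 604.3 -100. ] len 153.0 wid 76.3 yaw -0.034
t3 wrist c [587.6 173.9] len 222.7 wid 77.8 yaw -0.047
```

```bash
python3 -m creep '[{"tx":-0.16,"ty":0.46,"tz":-1,"ax":0,"ay":0,"az":0,"gripper":0.22},{"tx":-0.16,"ty":0.46,"tz":-1,"ax":0,"ay":0,"az":0,"gripper":0.22},{"tx":-0.16,"ty":0.46,"tz":-1,"ax":0,"ay":0,"az":0,"gripper":0.22},{"tx":-0.16,"ty":0.46,"tz":-1,"ax":0,"ay":0,"az":0,"gripper":0.22}]' |head -2
python3 -m creep '[{"tx":0,"ty":0,"tz":-1,"ax":0,"ay":0,"az":0,"gripper":0.22},{"tx":0,"ty":0,"tz":-1,"ax":0,"ay":0,"az":0,"gripper":0.22},{"tx":0,"ty":0,"tz":-1,"ax":0,"ay":0,"az":0,"gripper":0.22},{"tx":0,"ty":0,"tz":-1,"ax":0,"ay":0,"az":0,"gripper":0.22},{"tx":0,"ty":0,"tz":-1,"ax":0,"ay":0,"az":0,"gripper":0.22},{"tx":0,"ty":0,"tz":-1,"ax":0,"ay":0,"az":0,"gripper":0.22}]'
python3 - <<'E'
from h import *
im,C=snap('wrist','w3.png')
print(observe()['eef_pos'])
for n,p in dict(tcp=observe()['eef_pos'],rollA=(551.7,77.7,30)).items():print(n,np.round(proj(C,p)))
np.savez('w3.npz',R=C[1],t=C[2])
E
```

```text
time_s: 2.17
eef_pos: [545.7, 81.6, 184.6]
time_s: 2.67
eef_pos: [553.9, 78.1, 94.0]
ee_rot: [[-0.001, 1.0, 0.004], [1.0, 0.001, -0.0], [-0.0, 0.004, -1.0]]
force: [-0.2, -1.1, 0.2]
gripper_width: 66.6
grip_force: 0.0
[554.12603998  78.07692601  94.31363052]
tcp [324. 258.]
rollA [320. 215.]
```

View pics/w3.png

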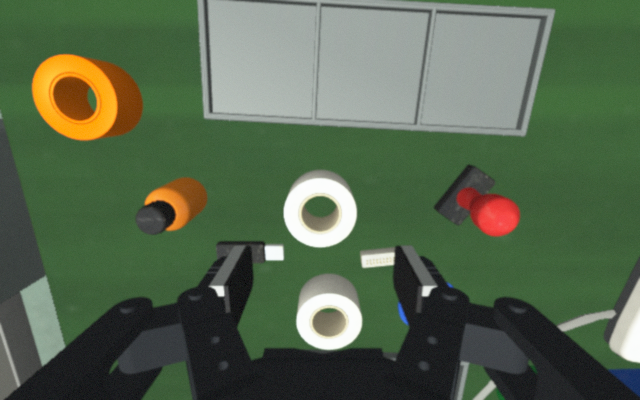

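Close view: white roll at (320,208) between the fingers, with the target projected at (320,215). That is a few mm in y, inside the pad width. The orange roll at (85,97) is left alone. I grasp.

```bash
python3 -m creep '[{"tx":-0.01,"ty":0.02,"tz":-0.5,"ax":0,"ay":0,"az":0,"gripper":0.22},{"tx":-0.01,"ty":0.02,"tz":-0.8,"ax":0,"ay":0,"az":0,"gripper":0.22},{"tx":-0.01,"ty":0.02,"tz":-0.8,"ax":0,"ay":0,"az":0,"gripper":0.22},{"tx":-0.01,"ty":0.02,"tz":-0.8,"ax":0,"ay":0,"az":0,"gripper":0.22},{"tx":-0.01,"ty":0.02,"tz":-0.8,"ax":0,"ay":0,"az":0,"gripper":0.6},{"tx":-0.01,"ty":0.02,"tz":-0.8,"ax":0,"ay":0,"az":0,"gripper":0.6},{"tx":-0.01,"ty":0.02,"tz":-0.8,"ax":0,"ay":0,"az":0,"gripper":0.6},{"tx":-0.01,"ty":0.02,"tz":-0.8,"ax":0,"ay":0,"az":0,"gripper":0.6},{"tx":-0.01,"ty":0.02,"tz":-0.8,"ax":0,"ay":0,"az":0,"gripper":0.6},{"tx":-0.01,"ty":0.02,"tz":-0.8,"ax":0,"ay":0,"az":0,"gripper":0.6}]' 40
```

```text
time_s: 3.55
eef_pos: [554.0, 79.9, 15.1]
ee_rot: [[-0.001, 1.0, 0.007], [1.0, 0.001, -0.0], [-0.001, 0.007, -1.0]]
force: [-1.5, 0.1, 8.1]
gripper_width: 47.7
grip_force: 42.0
```

```bash
python3 -m creep '[{"tx":0,"ty":0,"tz":0.3,"ax":0,"ay":0,"az":0,"gripper":0.6},{"tx":0,"ty":0,"tz":0.6,"ax":0,"ay":0,"az":0,"gripper":0.6},{"tx":-0.1,"ty":0.3,"tz":0.6,"ax":0,"ay":0,"az":0,"gripper":0.6},{"tx":-0.3,"ty":0.6,"tz":0.6,"ax":0,"ay":0,"az":0,"gripper":0.6},{"tx":-0.4,"ty":0.97,"tz":0.6,"ax":0,"ay":0,"az":0,"gripper":0.6},{"tx":-0.4,"ty":0.97,"tz":0.6,"ax":0,"ay":0,"az":0,"gripper":0.6},{"tx":-0.4,"ty":0.97,"tz":0.6,"ax":0,"ay":0,"az":0,"gripper":0.6},{"tx":-0.4,"ty":0.97,"tz":0.6,"ax":0,"ay":0,"az":0,"gripper":0.6}]'
python3 - <<'E'
from h import *
im,C=snap('wrist','w4.png'); im2,C2=snap('side','s4.png')
a=cv2.imread('pics/w4.png')[100:400];b=cv2.imread('pics/s4.png')[100:400,180:520]
cv2.imwrite('pics/c4.png',np.vstack([a,cv2.resize(b,(640,300))[:, :]])[:600])
print(observe()['eef_pos'],observe()['force'])
for p in [(513,175.6,10),(475.3,177.5-38,10),(548,138,10)]:print(np.round(proj(C,p)))
E
```

```text
time_s: 4.22
eef_pos: [512.1, 177.1, 72.8]
ee_rot: [[-0.002, 1.0, 0.003], [1.0, 0.002, -0.0], [-0.0, 0.003, -1.0]]
force: [1.4, 1.0, -0.3]
gripper_width: 47.8
grip_force: 42.0
[512.03486883 176.22499641  72.16204571] [ 0.11373299 -0.66179957 -0.48368454]
[324. 217.]
[271. 265.]
[373. 267.]
```

View pics/c4.png

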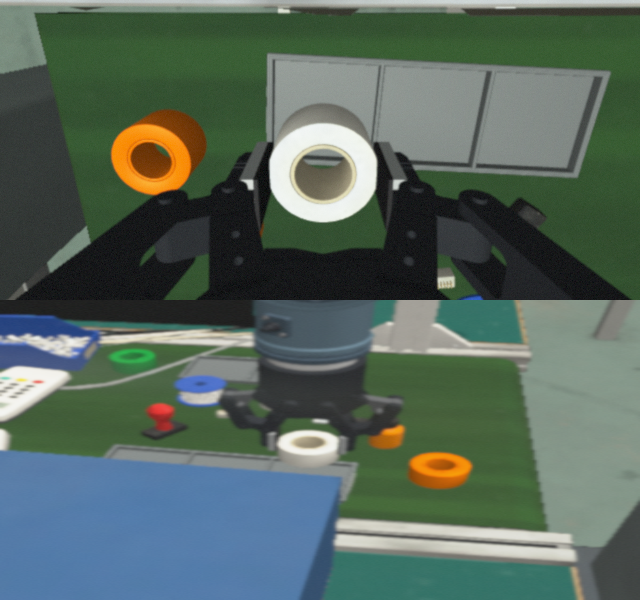

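The roll is held level, centred over the near pocket: roll (323,174), pocket from 268 to 378 in the crop. I lower it and release.

```bash
python3 -m creep '[{"tx":0,"ty":0,"tz":-0.3,"ax":0,"ay":0,"az":0,"gripper":0.6},{"tx":0,"ty":0,"tz":-0.45,"ax":0,"ay":0,"az":0,"gripper":0.6},{"tx":0,"ty":0,"tz":-0.53,"ax":0,"ay":0,"az":0,"gripper":0.6},{"tx":0,"ty":0,"tz":-0.53,"ax":0,"ay":0,"az":0,"gripper":0.6},{"tx":0,"ty":0,"tz":-0.53,"ax":0,"ay":0,"az":0,"gripper":0.6},{"tx":0,"ty":0,"tz":-0.53,"ax":0,"ay":0,"az":0,"gripper":0.6}]'
python3 -m creep '[{"tx":0,"ty":0,"tz":0,"ax":0,"ay":0,"az":0,"gripper":0.25},{"tx":0,"ty":0,"tz":0,"ax":0,"ay":0,"az":0,"gripper":0.25},{"tx":0,"ty":0,"tz":0,"ax":0,"ay":0,"az":0,"gripper":0.25},{"tx":0,"ty":0,"tz":0.15,"ax":0,"ay":0,"az":0,"gripper":0.25},{"tx":0,"ty":0,"tz":0.5,"ax":0,"ay":0,"az":0,"gripper":0.25},{"tx":0,"ty":0,"tz":0.9,"ax":0,"ay":0,"az":0,"gripper":0.25},{"tx":0,"ty":0,"tz":0.9,"ax":0,"ay":0,"az":0,"gripper":0.25},{"tx":0,"ty":0,"tz":0.9,"ax":0,"ay":0,"az":0,"gripper":0.25},{"tx":0,"ty":0,"tz":0.9,"ax":0,"ay":0,"az":0,"gripper":0.25}]'
```

```text
time_s: 4.82
eef_pos: [511.7, 176.4, 18.6]
ee_rot: [[0.001, 1.0, 0.001], [1.0, -0.001, -0.0], [-0.0, 0.001, -1.0]]
force: [-0.2, -0.3, -1.7]
gripper_width: 47.6
grip_force: 44.3
time_s: 5.57
eef_pos: [510.9, 177.2, 108.5]
ee_rot: [[-0.001, 1.0, 0.001], [1.0, 0.001, 0.0], [0.0, 0.001, -1.0]]
force: [-0.2, 0.5, -0.6]
gripper_width: 64.3
grip_force: 0.0
```

```bash
python3 -m creep '[{"tx":-0.3,"ty":-0.4,"tz":0,"ax":0,"ay":0,"az":0,"gripper":0.25},{"tx":-0.6,"ty":-0.7,"tz":0,"ax":0,"ay":0,"az":0,"gripper":0.3},{"tx":-0.6,"ty":-0.93,"tz":0,"ax":0,"ay":0,"az":0,"gripper":0.3},{"tx":-0.6,"ty":-0.93,"tz":0,"ax":0,"ay":0,"az":0,"gripper":0.3},{"tx":-0.6,"ty":-0.93,"tz":0,"ax":0,"ay":0,"az":0,"gripper":0.3},{"tx":-0.6,"ty":-0.93,"tz":0,"ax":0,"ay":0,"az":0,"gripper":0.3}]'
python3 - <<'E'
from h import *
im,C=snap('wrist','w5.png');p=observe()['eef_pos'];print(p,proj(C,(451,83,58)),proj(C,(451,83,0)),proj(C,p))
E
```

```text
time_s: 6.07
eef_pos: [450.6, 84.2, 107.5]
ee_rot: [[0.0, 1.0, -0.001], [1.0, -0.0, 0.0], [0.0, -0.001, -1.0]]
force: [-0.2, 0.3, -1.3]
gripper_width: 60.0
grip_force: 0.0
[450.86935746  84.54330423 107.67991155] (np.float64(323.95785079732235), np.float64(223.84192691939825)) (np.float64(323.832450892773), np.float64(198.48289354404358)) (np.float64(323.87376192073896), np.float64(257.01708818077657))
```

View pics/w5.png

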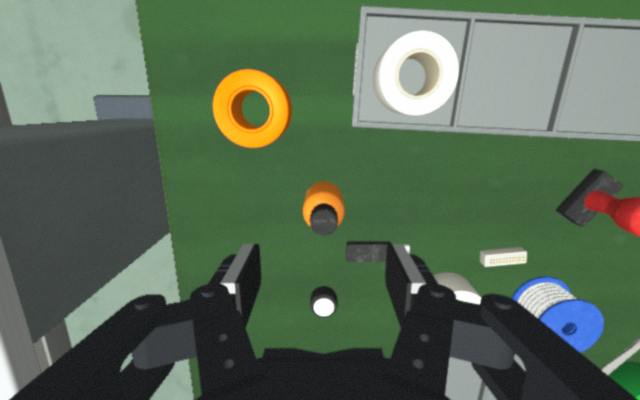

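The roll sits in its pocket (417,72). The flux cap is at (323,218), centred in x, with y about +2 mm. Grasp, lift, carry.

```bash
python3 -m creep '[{"tx":0,"ty":0.01,"tz":-0.4,"ax":0,"ay":0,"az":0,"gripper":0.3},{"tx":0,"ty":0.01,"tz":-0.8,"ax":0,"ay":0,"az":0,"gripper":0.3},{"tx":0,"ty":0.01,"tz":-0.92,"ax":0,"ay":0,"az":0,"gripper":0.3},{"tx":0,"ty":0.01,"tz":-0.92,"ax":0,"ay":0,"az":0,"gripper":0.3},{"tx":0,"ty":0.01,"tz":-0.92,"ax":0,"ay":0,"az":0,"gripper":0.75},{"tx":0,"ty":0.01,"tz":-0.92,"ax":0,"ay":0,"az":0,"gripper":0.75},{"tx":0,"ty":0.01,"tz":-0.92,"ax":0,"ay":0,"az":0,"gripper":0.75},{"tx":0,"ty":0.01,"tz":-0.92,"ax":0,"ay":0,"az":0,"gripper":0.75},{"tx":0,"ty":0.01,"tz":-0.92,"ax":0,"ay":0,"az":0,"gripper":0.75},{"tx":0,"ty":0.01,"tz":-0.92,"ax":0,"ay":0,"az":0,"gripper":0.75},{"tx":0,"ty":0.01,"tz":-0.92,"ax":0,"ay":0,"az":0,"gripper":0.75}]' 30
python3 -m creep '[{"tx":0,"ty":0,"tz":0.3,"ax":0,"ay":0,"az":0,"gripper":0.75},{"tx":0,"ty":0,"tz":0.7,"ax":0,"ay":0,"az":0,"gripper":0.75},{"tx":0.2,"ty":0.2,"tz":0.7,"ax":0,"ay":0,"az":0,"gripper":0.75},{"tx":0.5,"ty":0.5,"tz":0.7,"ax":0,"ay":0,"az":0,"gripper":0.75},{"tx":0.8,"ty":0.7,"tz":0.7,"ax":0,"ay":0,"az":0,"gripper":0.75},{"tx":1,"ty":0.9,"tz":0.7,"ax":0,"ay":0,"az":0,"gripper":0.75},{"tx":1,"ty":0.9,"tz":0.7,"ax":0,"ay":0,"az":0,"gripper":0.75},{"tx":1,"ty":0.9,"tz":0.7,"ax":0,"ay":0,"az":0,"gripper":0.75}]'
```

```text
time_s: 7.03
eef_pos: [452.5, 85.2, 17.7]
ee_rot: [[-0.001, 1.0, 0.003], [1.0, 0.001, 0.0], [0.0, 0.003, -1.0]]
force: [-0.3, 3.5, 6.5]
gripper_width: 28.1
grip_force: 30.2
time_s: 7.7
eef_pos: [551.5, 175.9, 86.3]
ee_rot: [[-0.002, 1.0, 0.0], [1.0, 0.002, -0.0], [-0.0, 0.0, -1.0]]
force: [-0.6, -1.2, -0.4]
gripper_width: 28.4
grip_force: 30.1
```

```bash
python3 -m creep '[{"tx":0.35,"ty":-0.01,"tz":0,"ax":0,"ay":0,"az":0,"gripper":0.75},{"tx":0.35,"ty":-0.01,"tz":0,"ax":0,"ay":0,"az":0,"gripper":0.75},{"tx":0.35,"ty":-0.01,"tz":-0.3,"ax":0,"ay":0,"az":0,"gripper":0.75},{"tx":0.35,"ty":-0.01,"tz":-0.5,"ax":0,"ay":0,"az":0,"gripper":0.75},{"tx":0.35,"ty":-0.01,"tz":-0.64,"ax":0,"ay":0,"az":0,"gripper":0.75},{"tx":0.35,"ty":-0.01,"tz":-0.64,"ax":0,"ay":0,"az":0,"gripper":0.75},{"tx":0.35,"ty":-0.01,"tz":-0.64,"ax":0,"ay":0,"az":0,"gripper":0.75},{"tx":0.35,"ty":-0.01,"tz":-0.64,"ax":0,"ay":0,"az":0,"gripper":0.75}]'
python3 -m creep '[{"tx":0,"ty":0,"tz":0,"ax":0,"ay":0,"az":0,"gripper":0.47},{"tx":0,"ty":0,"tz":0,"ax":0,"ay":0,"az":0,"gripper":0.47},{"tx":0,"ty":0,"tz":0,"ax":0,"ay":0,"az":0,"gripper":0.47},{"tx":0,"ty":0,"tz":0.1,"ax":0,"ay":0,"az":0,"gripper":0.47},{"tx":0,"ty":0,"tz":0.4,"ax":0,"ay":0,"az":0,"gripper":0.47},{"tx":0,"ty":0,"tz":0.8,"ax":0,"ay":0,"az":0,"gripper":0.47},{"tx":0,"ty":0,"tz":0.9,"ax":0,"ay":0,"az":0,"gripper":0.22},{"tx":0,"ty":0,"tz":0.9,"ax":0,"ay":0,"az":0,"gripper":0.22}]'
```

```text
time_s: 8.37
eef_pos: [585.9, 173.7, 22.8]
ee_rot: [[-0.0, 1.0, 0.0], [1.0, 0.0, -0.0], [-0.0, 0.0, -1.0]]
force: [0.0, 0.0, -1.0]
gripper_width: 28.5
grip_force: 31.8
time_s: 9.03
eef_pos: [589.5, 174.6, 118.1]
ee_rot: [[-0.001, 1.0, 0.01], [1.0, 0.001, 0.001], [0.001, 0.01, -1.0]]
force: [1.0, 0.3, 0.3]
gripper_width: 66.4
grip_force: 0.0
```

```bash
python3 -m creep '[{"tx":0.2,"ty":-0.4,"tz":0,"ax":0,"ay":0,"az":0,"gripper":0.22},{"tx":0.3,"ty":-0.7,"tz":0,"ax":0,"ay":0,"az":0,"gripper":0.22},{"tx":0.3,"ty":-1,"tz":0,"ax":0,"ay":0,"az":0,"gripper":0.22},{"tx":0.3,"ty":-1,"tz":0,"ax":0,"ay":0,"az":0,"gripper":0.22}]'|head -2
python3 -m creep '[{"tx":0.1,"ty":-0.4,"tz":0,"ax":0,"ay":0,"az":0,"gripper":0.22},{"tx":0.25,"ty":-0.86,"tz":0,"ax":0,"ay":0,"az":0,"gripper":0.22},{"tx":0.25,"ty":-0.86,"tz":0,"ax":0,"ay":0,"az":0,"gripper":0.22},{"tx":0.25,"ty":-0.86,"tz":0,"ax":0,"ay":0,"az":0,"gripper":0.22},{"tx":0.25,"ty":-0.86,"tz":0,"ax":0,"ay":0,"az":0,"gripper":0.22},{"tx":0.25,"ty":-0.86,"tz":0,"ax":0,"ay":0,"az":0,"gripper":0.22}]'|head -2
python3 - <<'E'
from h import *
im,C=snap('wrist','w6.png');p=observe()['eef_pos'];print(p,proj(C,(641.7,-13,36)),proj(C,p))
E
```

```text
time_s: 9.37
eef_pos: [616.3, 69.1, 111.7]
time_s: 9.87
eef_pos: [640.1, -10.3, 111.7]
[640.19586867 -10.03735519 111.8466519 ] (np.float64(325.5510761051674), np.float64(212.9116475386587)) (np.float64(323.5245255727852), np.float64(257.1880457534128))
```

View pics/w6.png

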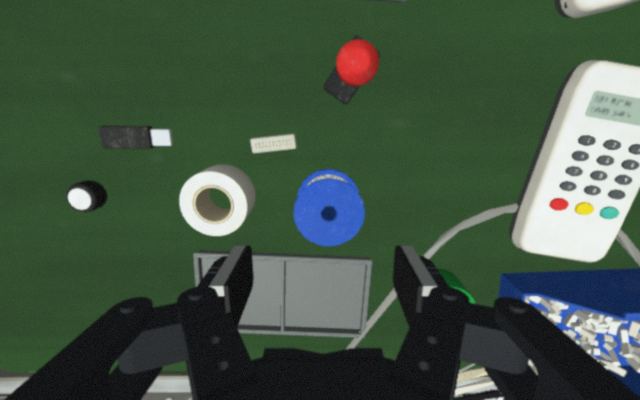

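The reel's bore is at (329,213), so the gripper needs +3 mm in x. I grasp it by the top flange.

```bash
python3 -m creep '[{"tx":0.03,"ty":0.01,"tz":-0.4,"ax":0,"ay":0,"az":0,"gripper":0.22},{"tx":0.03,"ty":0.01,"tz":-0.8,"ax":0,"ay":0,"az":0,"gripper":0.22},{"tx":0.03,"ty":0.01,"tz":-0.96,"ax":0,"ay":0,"az":0,"gripper":0.22},{"tx":0.03,"ty":0.01,"tz":-0.96,"ax":0,"ay":0,"az":0,"gripper":0.22},{"tx":0.03,"ty":0.01,"tz":-0.96,"ax":0,"ay":0,"az":0,"gripper":0.22},{"tx":0.03,"ty":0.01,"tz":-0.96,"ax":0,"ay":0,"az":0,"gripper":0.6},{"tx":0.03,"ty":0.01,"tz":-0.96,"ax":0,"ay":0,"az":0,"gripper":0.6},{"tx":0.03,"ty":0.01,"tz":-0.96,"ax":0,"ay":0,"az":0,"gripper":0.6},{"tx":0.03,"ty":0.01,"tz":-0.96,"ax":0,"ay":0,"az":0,"gripper":0.6},{"tx":0.03,"ty":0.01,"tz":-0.96,"ax":0,"ay":0,"az":0,"gripper":0.6},{"tx":0.03,"ty":0.01,"tz":-0.96,"ax":0,"ay":0,"az":0,"gripper":0.6}]' 60
python3 -m creep '[{"tx":0,"ty":0,"tz":0.2,"ax":0,"ay":0,"az":0,"gripper":0.6},{"tx":0,"ty":0,"tz":0.5,"ax":0,"ay":0,"az":0,"gripper":0.6},{"tx":0,"ty":0,"tz":0.9,"ax":0,"ay":0,"az":0,"gripper":0.6},{"tx":0,"ty":0,"tz":0.9,"ax":0,"ay":0,"az":0,"gripper":0.6},{"tx":0,"ty":0,"tz":0.9,"ax":0,"ay":0,"az":0,"gripper":0.6}]'
python3 - <<'E'
from h import *
im,C=snap('side','s6.png');im2,C=snap('wrist','w7.png')
cv2.imwrite('pics/c6.png',np.hstack([cv2.imread('pics/s6.png')[80:330,200:440],cv2.imread('pics/w7.png')[100:350,180:480]]))
E
```

```text
time_s: 10.83
eef_pos: [645.7, -10.5, 19.3]
ee_rot: [[-0.001, 1.0, 0.004], [1.0, 0.001, -0.0], [-0.0, 0.004, -1.0]]
force: [-1.7, 2.5, 6.1]
gripper_width: 47.4
grip_force: 60.4
time_s: 11.25
eef_pos: [646.9, -11.4, 110.9]
ee_rot: [[-0.001, 1.0, 0.009], [1.0, 0.001, -0.002], [-0.002, 0.009, -1.0]]
force: [-0.2, 1.0, -3.2]
gripper_width: 47.3
grip_force: 62.4
```

View pics/c6.png

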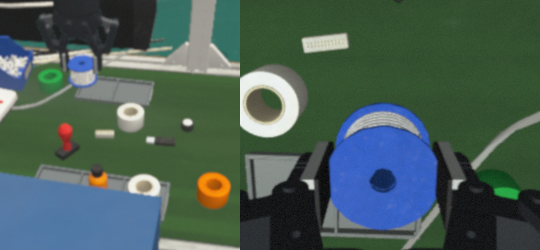

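The reel is held level, flange centre near (323,278) in the full frame. I compute its offset from the TCP, since the chord reading suggests it sits off-centre.

```bash
python3 - <<'E'
from h import *
s=observe();C=cam('wrist',s)
print(s['eef_pos'])
for v in (278,280):print(pl(C,323,v,128).round(1))
# tray3 corners from w5 (tcp 450.87,84.54,107.68) & w3
s2=dict(s);s2['eef_pos']=[450.87,84.54,107.68];s2['ee_rot']=[[0,1,0],[1,0,0],[0,0,-1.]];C5=cam('wrist',s2)
for q in [(365,7),(354,127)]:print('w5',pl(C5,*q,10).round(1))
im=cv2.cvtColor(cv2.imread('pics/w5.png'),cv2.COLOR_BGR2HSV)
d=np.load('w3.npz');C3=(C[0],d['R'],d['t'])
for q in [(197,-2),(553,10),(525,135),(205,118)]:print('w3',pl(C3,*q,10).round(1))
E
```

```text
[643.46976742 -10.79360415 106.13238265]
[643.3  -9.3 128. ]
[643.3 -10.3 128. ]
w5 [478.7 219.1  10. ]
w5 [473.6 141.1  10. ]
w3 [475.6 213.7  10. ]
w3 [698.2 207.   10. ]
w3 [695.1 130.   10. ]
w3 [472.8 141.5  10. ]
```

```bash
python3 -m creep '[{"tx":0,"ty":0.2,"tz":0,"ax":0,"ay":0,"az":0,"gripper":0.6},{"tx":0,"ty":0.5,"tz":0,"ax":0,"ay":0,"az":0,"gripper":0.6},{"tx":0,"ty":0.8,"tz":0,"ax":0,"ay":0,"az":0,"gripper":0.6},{"tx":0,"ty":1,"tz":0,"ax":0,"ay":0,"az":0,"gripper":0.6}]'|head -2
python3 -m creep '[{"tx":0.05,"ty":0.3,"tz":0,"ax":0,"ay":0,"az":0,"gripper":0.6},{"tx":0.15,"ty":0.6,"tz":0,"ax":0,"ay":0,"az":0,"gripper":0.6},{"tx":0.15,"ty":0.79,"tz":0,"ax":0,"ay":0,"az":0,"gripper":0.6},{"tx":0.15,"ty":0.79,"tz":0,"ax":0,"ay":0,"az":0,"gripper":0.6},{"tx":0.15,"ty":0.79,"tz":0,"ax":0,"ay":0,"az":0,"gripper":0.6},{"tx":0.15,"ty":0.79,"tz":0,"ax":0,"ay":0,"az":0,"gripper":0.6}]'
```

```text
time_s: 11.68
eef_pos: [641.9, 91.4, 103.7]
time_s: 12.18
eef_pos: [657.7, 167.5, 104.3]
ee_rot: [[-0.001, 1.0, -0.003], [1.0, 0.001, -0.001], [-0.001, -0.003, -1.0]]
force: [0.1, -0.7, -3.6]
gripper_width: 47.5
grip_force: 62.5
```

```bash
python3 -m creep '[{"tx":0,"ty":0,"tz":-0.3,"ax":0,"ay":0,"az":0,"gripper":0.6},{"tx":0,"ty":0,"tz":-0.6,"ax":0,"ay":0,"az":0,"gripper":0.6},{"tx":0,"ty":0,"tz":-0.75,"ax":0,"ay":0,"az":0,"gripper":0.6},{"tx":0,"ty":0,"tz":-0.81,"ax":0,"ay":0,"az":0,"gripper":0.6},{"tx":0,"ty":0,"tz":-0.81,"ax":0,"ay":0,"az":0,"gripper":0.6},{"tx":0,"ty":0,"tz":-0.81,"ax":0,"ay":0,"az":0,"gripper":0.6},{"tx":0,"ty":0,"tz":-0.81,"ax":0,"ay":0,"az":0,"gripper":0.6}]'
python3 -m creep '[{"tx":0,"ty":0,"tz":0,"ax":0,"ay":0,"az":0,"gripper":0.25},{"tx":0,"ty":0,"tz":0,"ax":0,"ay":0,"az":0,"gripper":0.25},{"tx":0,"ty":0,"tz":0,"ax":0,"ay":0,"az":0,"gripper":0.25},{"tx":0,"ty":0,"tz":0.1,"ax":0,"ay":0,"az":0,"gripper":0.25},{"tx":0,"ty":0,"tz":0.4,"ax":0,"ay":0,"az":0,"gripper":0.25},{"tx":0,"ty":0,"tz":0.8,"ax":0,"ay":0,"az":0,"gripper":0.25},{"tx":0,"ty":0,"tz":1,"ax":0,"ay":0,"az":0,"gripper":0.3},{"tx":0,"ty":0,"tz":1,"ax":0,"ay":0,"az":0,"gripper":0.3},{"tx":0,"ty":0,"tz":1,"ax":0,"ay":0,"az":0,"gripper":0.3}]'
```

```text
time_s: 12.77
eef_pos: [659.8, 167.6, 26.1]
ee_rot: [[0.0, 1.0, 0.001], [1.0, -0.0, 0.0], [0.0, 0.001, -1.0]]
force: [0.9, -0.7, -3.1]
gripper_width: 47.3
grip_force: 63.0
time_s: 13.52
eef_pos: [660.6, 168.4, 128.7]
ee_rot: [[-0.001, 1.0, 0.005], [1.0, 0.001, 0.0], [0.0, 0.005, -1.0]]
force: [-0.1, 0.4, -1.5]
gripper_width: 59.8
grip_force: 0.0
```

```bash
python3 -m creep '[{"tx":0,"ty":-0.4,"tz":0,"ax":0,"ay":0,"az":0,"gripper":0.3},{"tx":0,"ty":-0.7,"tz":0,"ax":0,"ay":0,"az":0,"gripper":0.3},{"tx":0,"ty":-0.82,"tz":0,"ax":0,"ay":0,"az":0,"gripper":0.3},{"tx":0,"ty":-0.82,"tz":0,"ax":0,"ay":0,"az":0,"gripper":0.3},{"tx":0,"ty":-0.82,"tz":0,"ax":0,"ay":0,"az":0,"gripper":0.3},{"tx":0,"ty":-0.82,"tz":0,"ax":0,"ay":0,"az":0,"gripper":0.3}]'|head -2
python3 - <<'E'
from h import *
im,C=snap('wrist','w8.png');p=observe()['eef_pos'];print(p,proj(C,p),proj(C,(658.5,86,53)))
E
```

```text
time_s: 14.02
eef_pos: [658.5, 87.2, 124.6]
[658.57329566  87.44430272 124.77703405] (np.float64(323.43606648704514), np.float64(257.0947136983022)) (np.float64(323.2825726588793), np.float64(212.66313045819615))
```

View pics/w8.png

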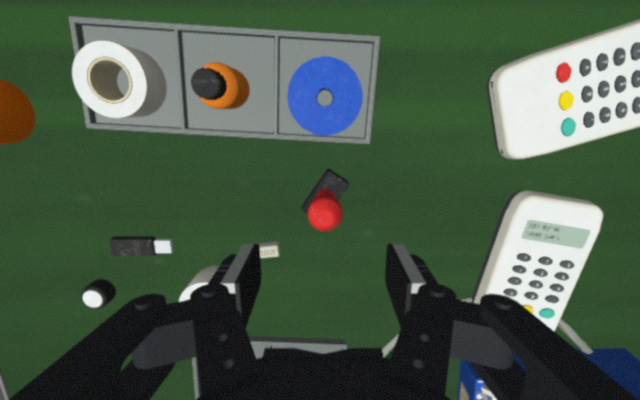

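Three kit parts sit in tray_three: (110,80), (220,86), (325,96). The stamp's handle at (324,212) matches the prediction. I grasp and lift it.

```bash
python3 -m creep '[{"tx":0,"ty":0,"tz":-0.4,"ax":0,"ay":0,"az":0,"gripper":0.3},{"tx":0,"ty":0,"tz":-0.8,"ax":0,"ay":0,"az":0,"gripper":0.3},{"tx":0,"ty":0,"tz":-0.9,"ax":0,"ay":0,"az":0,"gripper":0.3},{"tx":0,"ty":0,"tz":-0.9,"ax":0,"ay":0,"az":0,"gripper":0.3},{"tx":0,"ty":0,"tz":-0.9,"ax":0,"ay":0,"az":0,"gripper":0.85},{"tx":0,"ty":0,"tz":-0.9,"ax":0,"ay":0,"az":0,"gripper":0.85},{"tx":0,"ty":0,"tz":-0.9,"ax":0,"ay":0,"az":0,"gripper":0.85},{"tx":0,"ty":0,"tz":-0.9,"ax":0,"ay":0,"az":0,"gripper":0.85},{"tx":0,"ty":0,"tz":-0.9,"ax":0,"ay":0,"az":0,"gripper":0.85},{"tx":0,"ty":0,"tz":-0.9,"ax":0,"ay":0,"az":0,"gripper":0.85},{"tx":0,"ty":0,"tz":-0.9,"ax":0,"ay":0,"az":0,"gripper":0.85}]' 40
python3 -m creep '[{"tx":0,"ty":0,"tz":0.2,"ax":0,"ay":0,"az":0,"gripper":0.85},{"tx":0,"ty":0,"tz":0.5,"ax":0,"ay":0,"az":0,"gripper":0.85},{"tx":0,"ty":-0.1,"tz":0.8,"ax":0,"ay":0,"az":0,"gripper":0.85},{"tx":0,"ty":-0.4,"tz":0.8,"ax":0,"ay":0,"az":0,"gripper":0.85},{"tx":-0.1,"ty":-0.7,"tz":0.8,"ax":0,"ay":0,"az":0,"gripper":0.85},{"tx":-0.1,"ty":-1,"tz":0.8,"ax":0,"ay":0,"az":0,"gripper":0.85},{"tx":-0.1,"ty":-1,"tz":0.8,"ax":0,"ay":0,"az":0,"gripper":0.85}]'
python3 - <<'E'
from h import *
s=observe()
print(s['eef_pos'])
s2=dict(s);s2['eef_pos']=[640.2,-10.04,111.85];s2['ee_rot']=[[0,1,0],[1,0,0],[0,0,-1.]];C6=cam('wrist',s2)
for q in [(193,252),(372,260),(367,336)]:print('w6',pl(C6,*q,10).round(1))
E
```

```text
time_s: 14.98
eef_pos: [660.8, 86.2, 38.3]
ee_rot: [[-0.001, 1.0, 0.004], [1.0, 0.001, 0.0], [0.0, 0.004, -1.0]]
force: [-0.3, 1.6, 6.1]
gripper_width: 22.1
grip_force: 39.0
time_s: 15.57
eef_pos: [649.6, -19.3, 117.1]
ee_rot: [[0.003, 1.0, 0.003], [1.0, -0.003, -0.003], [-0.003, 0.003, -1.0]]
force: [0.3, 0.7, -0.8]
gripper_width: 22.4
grip_force: 39.4
[649.59574851 -19.32710839 117.14812951]
w6 [530.9 -56.5  10. ]
w6 [681.6 -64.   10. ]
w6 [ 680.3 -140.5   10. ]
```

```bash
python3 -m creep '[{"tx":-0.08,"ty":-0.3,"tz":0,"ax":0,"ay":0,"az":0,"gripper":0.85},{"tx":-0.08,"ty":-0.6,"tz":0,"ax":0,"ay":0,"az":0,"gripper":0.85},{"tx":-0.08,"ty":-0.88,"tz":0,"ax":0,"ay":0,"az":0,"gripper":0.85},{"tx":-0.08,"ty":-0.88,"tz":0,"ax":0,"ay":0,"az":0,"gripper":0.85},{"tx":-0.08,"ty":-0.88,"tz":0,"ax":0,"ay":0,"az":0,"gripper":0.85},{"tx":-0.08,"ty":-0.88,"tz":0,"ax":0,"ay":0,"az":0,"gripper":0.85}]'
python3 - <<'E'
from h import *
snap('side','s9.png');snap('wrist','w9.png');print(observe()['eef_pos'])
cv2.imwrite('pics/c9.png',np.hstack([cv2.imread('pics/s9.png')[60:310,180:420],cv2.imread('pics/w9.png')[100:350,180:480]]))
E
```

```text
time_s: 16.07
eef_pos: [641.2, -101.6, 115.9]
ee_rot: [[-0.0, 1.0, 0.001], [1.0, 0.0, 0.0], [0.0, 0.001, -1.0]]
force: [0.5, 0.6, 0.1]
gripper_width: 22.6
grip_force: 39.4
[ 641.14299311 -100.75257225  115.63707222]
```

View pics/c9.png

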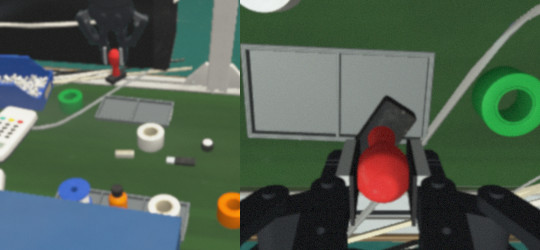

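The stamp hangs upright over the far pocket of tray_two. I lower it and release.

```bash
python3 -m creep '[{"tx":0,"ty":0,"tz":-0.3,"ax":0,"ay":0,"az":0,"gripper":0.85},{"tx":0,"ty":0,"tz":-0.6,"ax":0,"ay":0,"az":0,"gripper":0.85},{"tx":0,"ty":0,"tz":-0.7,"ax":0,"ay":0,"az":0,"gripper":0.85},{"tx":0,"ty":0,"tz":-0.74,"ax":0,"ay":0,"az":0,"gripper":0.85},{"tx":0,"ty":0,"tz":-0.74,"ax":0,"ay":0,"az":0,"gripper":0.85},{"tx":0,"ty":0,"tz":-0.74,"ax":0,"ay":0,"az":0,"gripper":0.85},{"tx":0,"ty":0,"tz":-0.74,"ax":0,"ay":0,"az":0,"gripper":0.85}]'
```

```text
time_s: 16.75
eef_pos: [641.4, -101.3, 41.9]
ee_rot: [[-0.002, 1.0, 0.001], [1.0, 0.002, -0.0], [-0.0, 0.001, -1.0]]
force: [1.1, -0.7, 0.1]
gripper_width: 22.4
grip_force: 39.5
```

```bash
python3 -m creep '[{"tx":0,"ty":0,"tz":0,"ax":0,"ay":0,"az":0,"gripper":0.5},{"tx":0,"ty":0,"tz":0,"ax":0,"ay":0,"az":0,"gripper":0.5},{"tx":0,"ty":0,"tz":0,"ax":0,"ay":0,"az":0,"gripper":0.5},{"tx":0,"ty":0,"tz":0.1,"ax":0,"ay":0,"az":0,"gripper":0.5},{"tx":0,"ty":0,"tz":0.4,"ax":0,"ay":0,"az":0,"gripper":0.5},{"tx":0,"ty":0,"tz":0.7,"ax":0,"ay":0,"az":0,"gripper":0.22},{"tx":0,"ty":0,"tz":0.7,"ax":0,"ay":0,"az":0,"gripper":0.22}]'|head -2
python3 -m creep '[{"tx":-0.3,"ty":0.3,"tz":0,"ax":0,"ay":0,"az":0,"gripper":0.22},{"tx":-0.6,"ty":0.6,"tz":0,"ax":0,"ay":0,"az":0,"gripper":0.22},{"tx":-0.83,"ty":0.94,"tz":0,"ax":0,"ay":0,"az":0,"gripper":0.22},{"tx":-0.83,"ty":0.94,"tz":0,"ax":0,"ay":0,"az":0,"gripper":0.22},{"tx":-0.83,"ty":0.94,"tz":0,"ax":0,"ay":0,"az":0,"gripper":0.22},{"tx":-0.83,"ty":0.94,"tz":0,"ax":0,"ay":0,"az":0,"gripper":0.22}]'
python3 - <<'E'
from h import *
im,C=snap('wrist','w10.png');p=observe()['eef_pos'];print(p)
hsv=cv2.cvtColor(im,cv2.COLOR_RGB2HSV);m=((hsv[...,1]<60)&(hsv[...,2]>150)).astype(np.uint8)
k,l,s,c=cv2.connectedComponentsWithStats(m)
for i in range(1,k):
    if s[i,4]>800: print(s[i],c[i].round(1),pl(C,*c[i],30).round(1))
E
```

```text
time_s: 17.33
eef_pos: [645.1, -103.3, 119.1]
time_s: 17.83
eef_pos: [559.0, -8.1, 112.5]
ee_rot: [[-0.002, 1.0, 0.002], [1.0, 0.002, -0.001], [-0.001, 0.002, -1.0]]
force: [0.3, -0.1, 0.2]
gripper_width: 66.8
grip_force: 0.0
[559.36304554  -8.68615819 112.3601584 ]
[ 288  169   69   70 2998] [322.1 204.1] [558.5  -6.4  30. ]
[ 610  171   30   85 1512] [628.4 223.1] [786.8 -21.   30. ]
[ 473  206  144   99 1331] [540.5 247.1] [726.  -40.8  30. ]
[   9  219   67  143 4820] [ 43.1 286.6] [337.9 -74.9  30. ]
[ 287  255  121   82 7421] [341.2 293.6] [573.9 -82.1  30. ]
[ 609  310   31   73 1447] [627.7 349.8] [ 816.2 -134.8   30. ]
[454 376  46  24 828] [475.1 387.5] [ 694.  -176.4   30. ]
```

```bash
python3 -m creep '[{"tx":-0.01,"ty":0.01,"tz":-0.4,"ax":0,"ay":0,"az":0,"gripper":0.22},{"tx":-0.01,"ty":0.01,"tz":-0.8,"ax":0,"ay":0,"az":0,"gripper":0.22},{"tx":-0.01,"ty":0.01,"tz":-0.99,"ax":0,"ay":0,"az":0,"gripper":0.22},{"tx":-0.01,"ty":0.01,"tz":-0.99,"ax":0,"ay":0,"az":0,"gripper":0.22},{"tx":-0.01,"ty":0.01,"tz":-0.99,"ax":0,"ay":0,"az":0,"gripper":0.22},{"tx":-0.01,"ty":0.01,"tz":-0.99,"ax":0,"ay":0,"az":0,"gripper":0.6},{"tx":-0.01,"ty":0.01,"tz":-0.99,"ax":0,"ay":0,"az":0,"gripper":0.6},{"tx":-0.01,"ty":0.01,"tz":-0.99,"ax":0,"ay":0,"az":0,"gripper":0.6},{"tx":-0.01,"ty":0.01,"tz":-0.99,"ax":0,"ay":0,"az":0,"gripper":0.6},{"tx":-0.01,"ty":0.01,"tz":-0.99,"ax":0,"ay":0,"az":0,"gripper":0.6},{"tx":-0.01,"ty":0.01,"tz":-0.99,"ax":0,"ay":0,"az":0,"gripper":0.6}]' 40
python3 -m creep '[{"tx":0,"ty":0,"tz":0.3,"ax":0,"ay":0,"az":0,"gripper":0.6},{"tx":0,"ty":0,"tz":0.6,"ax":0,"ay":0,"az":0,"gripper":0.6},{"tx":0,"ty":-0.3,"tz":0.6,"ax":0,"ay":0,"az":0,"gripper":0.6},{"tx":0.08,"ty":-0.6,"tz":0.6,"ax":0,"ay":0,"az":0,"gripper":0.6},{"tx":0.08,"ty":-0.92,"tz":0.6,"ax":0,"ay":0,"az":0,"gripper":0.6},{"tx":0.08,"ty":-0.92,"tz":0.6,"ax":0,"ay":0,"az":0,"gripper":0.6},{"tx":0.08,"ty":-0.92,"tz":0.6,"ax":0,"ay":0,"az":0,"gripper":0.6},{"tx":0.08,"ty":-0.92,"tz":0.6,"ax":0,"ay":0,"az":0,"gripper":0.6}]'
```

```text
time_s: 18.8
eef_pos: [559.3, -7.6, 14.6]
ee_rot: [[-0.001, 1.0, 0.005], [1.0, 0.001, -0.001], [-0.001, 0.005, -1.0]]
force: [1.3, -1.4, 7.2]
gripper_width: 47.6
grip_force: 41.9
time_s: 19.47
eef_pos: [564.7, -98.6, 72.5]
ee_rot: [[-0.0, 1.0, -0.0], [1.0, 0.0, 0.0], [0.0, -0.0, -1.0]]
force: [0.4, 0.8, -0.1]
gripper_width: 47.5
grip_force: 41.7
```

```bash
python3 -m creep '[{"tx":0.02,"ty":-0.01,"tz":-0.3,"ax":0,"ay":0,"az":0,"gripper":0.6},{"tx":0.02,"ty":-0.01,"tz":-0.45,"ax":0,"ay":0,"az":0,"gripper":0.6},{"tx":0.02,"ty":-0.01,"tz":-0.53,"ax":0,"ay":0,"az":0,"gripper":0.6},{"tx":0.02,"ty":-0.01,"tz":-0.53,"ax":0,"ay":0,"az":0,"gripper":0.6},{"tx":0.02,"ty":-0.01,"tz":-0.53,"ax":0,"ay":0,"az":0,"gripper":0.6},{"tx":0.02,"ty":-0.01,"tz":-0.53,"ax":0,"ay":0,"az":0,"gripper":0.6}]'
python3 -m creep '[{"tx":0,"ty":0,"tz":0,"ax":0,"ay":0,"az":0,"gripper":0.3},{"tx":0,"ty":0,"tz":0,"ax":0,"ay":0,"az":0,"gripper":0.3},{"tx":0,"ty":0,"tz":0,"ax":0,"ay":0,"az":0,"gripper":0.3},{"tx":0,"ty":0,"tz":0.1,"ax":0,"ay":0,"az":0,"gripper":0.3},{"tx":0,"ty":0,"tz":0.4,"ax":0,"ay":0,"az":0,"gripper":0.3},{"tx":0,"ty":0,"tz":0.8,"ax":0,"ay":0,"az":0,"gripper":0.3},{"tx":0,"ty":0,"tz":1,"ax":0,"ay":0,"az":0,"gripper":0.3},{"tx":0,"ty":0,"tz":1,"ax":0,"ay":0,"az":0,"gripper":0.3}]'
python3 -m creep '[{"tx":-1,"ty":0.2,"tz":0.5,"ax":0,"ay":0,"az":0,"gripper":0.3},{"tx":-1,"ty":0.2,"tz":0.5,"ax":0,"ay":0,"az":0,"gripper":0.3},{"tx":-1,"ty":0.2,"tz":0.5,"ax":0,"ay":0,"az":0,"gripper":0.3},{"tx":-1,"ty":0.2,"tz":0.5,"ax":0,"ay":0,"az":0,"gripper":0.3},{"tx":-1,"ty":0.2,"tz":0.5,"ax":0,"ay":0,"az":0,"gripper":0.3}]'|head -2
python3 -m creep '[{"tx":-1,"ty":0,"tz":0.5,"ax":0,"ay":0,"az":0,"gripper":0.3},{"tx":-1,"ty":0,"tz":0.5,"ax":0,"ay":0,"az":0,"gripper":0.3},{"tx":-1,"ty":0,"tz":0.5,"ax":0,"ay":0,"az":0,"gripper":0.3},{"tx":-1,"ty":0,"tz":0.5,"ax":0,"ay":0,"az":0,"gripper":0.3},{"tx":-1,"ty":0,"tz":0.5,"ax":0,"ay":0,"az":0,"gripper":0.3},{"tx":-1,"ty":0,"tz":0.5,"ax":0,"ay":0,"az":0,"gripper":0.3}]'|head -2
python3 - <<'E'
from h import *
snap('top','t11.png');snap('side','s11.png')
a=cv2.resize(cv2.imread('pics/t11.png')[110:270,225:415],None,fx=2,fy=2);b=cv2.resize(cv2.imread('pics/s11.png')[140:300,210:400],None,fx=2,fy=2)
cv2.imwrite('pics/c11.png',np.hstack([a,b]))
E
```

```text
time_s: 19.97
eef_pos: [567.3, -99.2, 19.8]
ee_rot: [[-0.002, 1.0, 0.001], [1.0, 0.002, -0.0], [-0.0, 0.001, -1.0]]
force: [0.2, -0.6, -0.2]
gripper_width: 47.4
grip_force: 43.2
time_s: 20.63
eef_pos: [570.8, -101.4, 126.2]
ee_rot: [[-0.001, 1.0, 0.01], [1.0, 0.001, -0.004], [-0.004, 0.01, -1.0]]
force: [1.0, 0.1, 0.5]
gripper_width: 59.8
grip_force: 0.0
time_s: 21.05
eef_pos: [466.7, -79.9, 170.3]
time_s: 21.55
eef_pos: [367.8, -80.3, 219.2]
```

View pics/c11.png

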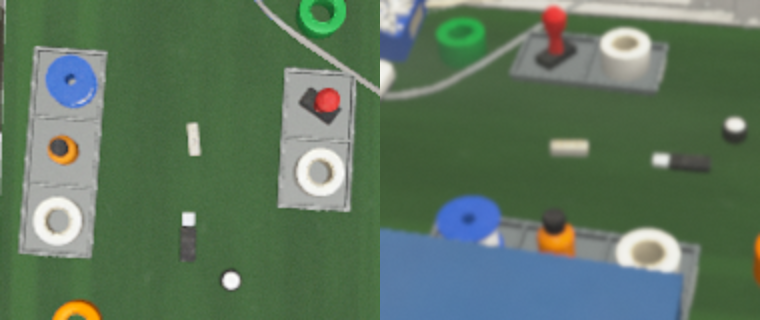

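All five things sit upright in their pockets, and the knob, stick and plug have not moved. The reel at crop (72,81) looks slightly off-centre, so I check it numerically.

```bash
python3 - <<'E'
from h import *
C=cam('top');f=lambda u,v,z:pl(C,225+u/2-.25,110+v/2-.25,z)
t=np.array([585.1,170.1]);a=-.05
R=np.array([[np.cos(a),np.sin(a)],[-np.sin(a),np.cos(a)]])
for n,p,z in [('reel',(71.5,81),39),('flux',(59,148.5),61),('roll',(57.5,221),33)]:print(n,(R@(f(*p,z)[:2]-t)).round(1))
t=np.array([603.4,-103.5]);a=-.036;R=np.array([[np.cos(a),np.sin(a)],[-np.sin(a),np.cos(a)]])
for n,p,z in [('stamp',(328,100),57),('roll',(320,172.5),33)]:print(n,(R@(f(*p,z)[:2]-t)).round(1))
im=cv2.cvtColor(cv2.imread('pics/s11.png'),cv2.COLOR_BGR2HSV)
m=((im[...,0]>100)&(im[...,0]<130)&(im[...,1]>110)).astype(np.uint8);m[:235]=0;m[256:]=0;m[:,:215]=0;m[:,262:]=0
p=max(cv2.findContours(m,0,1)[0],key=len);print(cv2.fitEllipse(p))
Cs=cam('side');
for zz in (39,42):
  X=f(71.5,81,zz);q=np.array([proj(Cs,X+[26*np.cos(t),26*np.sin(t),0]) for t in np.linspace(0,6.28,40)],np.float32);print(zz,cv2.fitEllipse(q))
E
```

```text
reel [72.2 -7.3]
flux [-0.7 -2.8]
roll [-74.4  -2.7]
stamp [36.2 -1.1]
roll [-37.1  -0.6]
((250.8838653564453, 247.1894073486328), (18.324539184570312, 26.23955535888672), 77.18000030517578)
39 ((256.75823974609375, 247.63710021972656), (22.854562759399414, 32.290409088134766), 80.00629425048828)
42 ((256.9162902832031, 246.21792602539062), (22.837467193603516, 32.35788345336914), 80.11095428466797)
```

```bash
python3 - <<'E'
from h import *
snap('side','s12.png');im=cv2.imread('pics/s12.png')
h=cv2.cvtColor(im,cv2.COLOR_BGR2HSV);m=((h[...,0]>100)&(h[...,0]<130)&(h[...,1]>150)).astype(np.uint8);m[:228]=0;m[256:]=0;m[:,:225]=0;m[:,285:]=0
p=max(cv2.findContours(m,0,1)[0],key=len);print(cv2.boundingRect(p),'full-window box (x,y,w,h)')
Cs=cam('side')
for X in [(659,168,39),(658,161,39)]:
  q=np.array([proj(Cs,np.array(X)+[26*np.cos(t),26*np.sin(t),0]) for t in np.linspace(0,6.28,60)],np.float32);print(X,cv2.boundingRect(q))
  cv2.polylines(im,[q.astype(np.int32)],1,(0,255,255) if X[1]==168 else (0,0,255),1)
a=cv2.resize(im[215:300,220:380],None,fx=4,fy=4,interpolation=2)
t=cv2.imread('pics/t11.png');b=cv2.resize(t[125:245,235:285],None,fx=2.83,fy=2.83,interpolation=2)
cv2.imwrite('pics/c12.png',np.hstack([a,b[:340]]))
E
```

```text
(239, 239, 30, 17) full-window box (x,y,w,h)
(659, 168, 39) (237, 239, 34, 25)
(658, 161, 39) (239, 236, 33, 24)
```

View pics/c12.png

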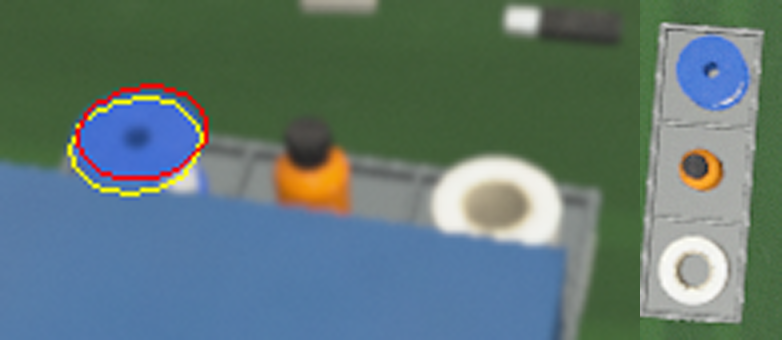

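No tilt shows in the crop, but the view is partly blocked by the blue box. The wrist frame w8 was taken from right above the reel after release, so I use it numerically.

```bash
python3 - <<'E'
from h import *
s=dict(observe());s['eef_pos']=[658.57,87.44,124.78];s['ee_rot']=[[0,1,0],[1,0,0],[0,0,-1.]];C=cam('wrist',s)
im=cv2.imread('pics/w8.png');h=cv2.cvtColor(im,cv2.COLOR_BGR2HSV)
m=((h[...,0]>100)&(h[...,0]<130)&(h[...,1]>130)).astype(np.uint8);m[:45]=0;m[150:]=0;m[:,:270]=0;m[:,385:]=0
p=max(cv2.findContours(m,0,1)[0],key=len);e=cv2.fitEllipse(p);print('flange',e,pl(C,*e[0],39))
d=((h[...,2]<110)&(m==0)).astype(np.uint8);d[:80]=0;d[115:]=0;d[:,:305]=0;d[:,345:]=0
M=cv2.moments(d,True);print('bore',M['m10']/M['m00'],M['m01']/M['m00'])
q=lambda X:np.array([proj(C,np.array(X)+[26*np.cos(t),26*np.sin(t),0]) for t in np.linspace(0,6.28,60)],np.float32)
X=pl(C,*e[0],39);print('pred top',cv2.fitEllipse(q(X)),'bottom if upright',cv2.fitEllipse(q([X[0],X[1],3])))
g=lambda u,v:pl(C,u,v,10).round(1)
print('tray far corners',g(379,38),g(370,142),'near-div',g(278,34),g(275,136))
# column profile below/above the reel
for u in (325,):print([tuple(int(c) for c in im[v,u]) for v in range(48,64,2)],[tuple(int(c) for c in im[v,u]) for v in range(128,146,2)])
E
```

```text
flange ((324.47528076171875, 95.54891204833984), (73.38679504394531, 77.70922088623047), 179.12789916992188) [659.4521844  165.76678787  39.        ]
bore 322.5 89.5
pred top ((324.48046875, 94.12809753417969), (76.28815460205078, 80.40966033935547), 0.8957915306091309) bottom if upright ((324.2618408203125, 95.76419830322266), (65.81546783447266, 69.28022003173828), 0.8025667667388916)
tray far corners [699.4 206.4  10. ] [696.1 131.2  10. ] near-div [625.6 209.1  10. ] [620.2 135.9  10. ]
[(134, 138, 131), (135, 139, 132), (136, 140, 131), (138, 139, 133), (182, 115, 93), (203, 103, 61), (201, 98, 54), (203, 100, 58)] [(200, 96, 52), (199, 96, 53), (200, 97, 57), (196, 97, 58), (120, 98, 90), (129, 135, 127), (128, 132, 122), (67, 86, 66), (51, 83, 56)]
```

The reel is inside its pocket: centre about 5 mm off, against a limit of 9. Its flange size matches the height for standing flat, so it is not perched on a wall. I hand in.

```bash
python3 -c "
from plant import hand_in,observe
print(observe()['time_s'],hand_in())"
```

```text
the job is handed in; nothing more can be done
21.7 None
```

Both kits are made up and the job is handed in at 21.7 s: the reel, flux bottle and one roll are in tray_three, and the stamp and the other roll are in tray_two. The knob, memory stick and connector block were left in place.

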